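# Free-spin check of a fan impeller

### The arm

A 7-joint arm with a two-finger parallel gripper is mounted at the origin on a cart in front of the work surface, level with it; the furniture and walls round the work are solid. World frame = base frame: x ahead of the robot, y to its left, z up, the work surface at z = 0. Lengths are in m, angles in degrees, forces in N, time in s.
With the tool pointing down it reaches from about 0.425 to 0.875 m from the base axis. Payload 9.9 kg.
Tool frame: the origin (TCP) lies at the very end of the fingers, on their centre line; the grasp point (between the pads) lies 19 mm behind it (grasp_offset is the distance from the TCP to the grasp point, in m); z points along the fingers, y is the line along which they close (so a half turn about z gives the same grasp; the last joint's range is limited). The gripper opens to 85 mm and grips with 20 to 120 N. Pads are 22 mm wide; open, the fingers measure 114 mm over their backs; the gripper's body (76 mm by 85 mm) begins 54 mm behind the grasp point. The pads swing forward as they close: fully open they stand 13 mm farther back than shut.
Start: joints at [-79.343, 32.985, 1.427, 82.34, -0.859, 64.687, -3.237], TCP at [0.18, 0.651, 0.231] pointing down, gripper open.
Joint ranges: [-157.87, 157.87], [-19.46, 123.44], [-87.15, 90], [11.01, 140.99], [-62.26, 242.26], [9.8, 113.94], [-161.44, 161.44]. Speed limits (degrees/s): [127.2, 127.2, 172.46, 172.46, 180, 180, 180].

### API

Orientations are given as a 3x3 rotation matrix whose columns are the frame's x, y, z axes.
In Python, from bench import * gives the robot as it stands. The module is installed in compiled form; this text tells all that it offers.
- The arm moves only by the tool arm_command, never from a script. Its argument "targets" is a list of rows, each an object of numbers: "grip": the gripper command: -1 is fully open, 1 is shut, values between are in proportion; "x", "y", "z": the shift along the tool's x, y, z in mm; "yaw": the turn about the tool's z in rad. A call has 1 to 8 rows; each row shifts and turns the commanded pose from where the row before left it, along the tool's axes as they then stand; what a row does not reach is not made up. A row lasts 1/8 s, in which the tool goes at most 62.5 mm and 10.7 degrees, less where a joint would pass 70% of its speed; a pose out of reach is approached as far as the arm can. A call is refused whole if a number of a shift passes 62.5 or a number of a turn 0.188, either way. A call with a gripper value outside its range is refused whole. The fingers move at their own pace and stop on an object; "newtons" is the grip in N (left out, the last holds). Time passes only in rows, so rows that do not move let the fingers close. It gives the time, the measured TCP pose, the force, the opening and the grip force at its end, in the units of the state.
- state(): the state, without advancing time (a new reading comes with each control period).
- camera(name): name is "scene" or "top" or "wrist"; returns the picture (480x640x3 uint8, red, green, blue); there is no depth.
- camera_params(name): a dict with "fx", "fy", "cx", "cy" (pixels), "R" (3x3) and "t" (3): a world point X has camera coordinates R X + t; the wrist camera has in their place "T_tool_cam" (4x4, takes a point from camera to tool coordinates, whose origin is the TCP and whose axes are the flange's). Camera axes: x right, y down, z forward; pixel columns grow to the right and rows downward; lengths in m; the calibration is good to about 2 mm. A picture is of the moment at which its call begins: read the wrist's pose just before it. camera_params takes no time and is no camera call.
- hand_in(): hands the job in; it is judged then, once.
The state is a dict: "time_s": time; "joint_pos": joint angles; "dq": joint speeds; "joint_torque": joint torques, N m; "tcp_pos": TCP position; "tcp_rot": TCP orientation; "ft_force": force on the tool from outside, world axes, zero at the start; "ft_torque": the same for the moment, N m; "opening": finger opening in m; "grasp_force": force on a finger pad.
Only numpy, scipy, OpenCV 4.12 (cv2) and the standard library are available. Lean on these libraries where they do the work, as an engineer would, in place of code of your own. Each camera call takes 0.05 s, during which the arm holds its last target. There are 200 camera calls.

### The job

Take the pine wedge that chocks the fan impeller out of its cradle and lay it, without dropping it, flat in the open wooden tray. Then flick the impeller by its vanes, either way round, so that it runs on by itself, untouched, for at least 5 seconds and makes comfortably more than one full turn in that time. Leave the other things on the bench where they are.

Things in the scene. Friction and masses are not known exactly. Their poses are not given: they have to be found in the camera images.
- stand: Spindle stand screwed to the bench; its place and yaw differ each time. Plywood base 18 mm thick, x -95..95 mm, y -95..180 mm, grey bearing housing and a wooden cradle. Origin on the bench directly under the impeller's axis, z up, y pointing from the axis toward the cradle.
- cradle (a point): Point on the flat top of the wooden cradle block, 120 mm from the impeller's axis, 64 mm above the bench; axes as the stand's. Block: stand x -25..25 mm, y 100..180 mm. Two cheeks 8 mm thick stand beside the wedge at stand y 148..178 mm, up to 82 mm above the bench.
- impeller (a joint): Turn of the impeller about its upright axis, rad, positive counter-clockwise from above, without end stops. At 0 the six vanes stand at 0, 60, 120 ... degrees from the stand's x, so the wedge lies midway between two. Very free bearing: the speed dies away with a time constant of about 20 s. With the wedge in place it can turn only a little.
- impeller_top (a point): Top of the nut on the axis of the aluminium impeller, 96 mm above the bench. Impeller: 0.5 to 0.8 kg, 170 mm across; six straight upright radial vanes 5 mm thick, radius 20..85 mm, 56..98 mm above the bench; back plate 156 mm across under them; hub 48 mm across, up to 86 mm. Closed fingertips fit between two vanes from above.
- wedge: Plain pine wedge in the cradle, 36 mm wide (x), 120 mm long (y), 26 mm high at the thick end (y +60 mm), tapering to the thin end (y -60 mm) that pokes about 30 mm in between two vanes. Origin: centre of its underside, z up; y starts along the stand's y. 40 to 85 g. Grip it across its 36 mm upright sides, about 120 mm from the impeller's axis.
- tray: Open wooden tray fixed to the bench, outside 190 mm (x) by 130 mm (y), walls 7 mm thick and 32 mm high, floor 7 mm thick; origin at the centre of its underside, z up. The wedge fits lying along the tray's x axis.
- tape_measure: Yellow tape measure, 42x97x66 mm, left of the stand. Bystander; origin at the centre of its underside.
- offcut_mitre: Mitred oak offcut, 40x139x32 mm, behind the stand. Bystander; origin at the centre of its underside.
- block_plane: Block plane, 52x162x56 mm, behind the tray. Bystander; origin at the centre of its underside.
- caliper: Digital caliper, 80x230x14 mm, at the left front. Bystander; origin at the centre of its underside.
- offcut_block: Pine offcut block, 44x90x35 mm, at the left. Bystander; origin at the centre of its underside.
- screw_box_small: Small carton of screws, 48x70x32 mm, behind on the left. Bystander; origin at the centre of its underside.
Not all that is in view belongs to the job. What is shaped like the wedge but blue is not meant.

How it is judged (in metres and radians):
On the way, in this order (a step that is already met when the one before it is completed fails the run):
1. The wedge lies flat and still in the tray, let go (x of wedge in the frame of tray between -0.088 and 0.088 m and y of wedge in the frame of tray between -0.058 and 0.058 m and z of wedge in the frame of tray between 0 and 0.036 m and angle between the z axis of wedge and the z axis of tray, either way round below 0.22 rad and linear speed of wedge below 0.03 m/s and contact force between each of the arm, the fingers and wedge below 0.05 N), for 0.3 s.
2. With the wedge in the tray, the impeller runs on untouched for 5 s, faster than 1.1 rad/s throughout (more than one full turn) (all of step 1 and contact force between anything else and impeller below 0.05 N and (velocity of joint impeller above 1.1 rad/s or velocity of joint impeller below -1.1 rad/s)), for 5 s.
At the end, for the whole second after the job is handed in: The wedge lies flat (within 0.22 rad) and still in the tray, its origin inside the rim, let go; the impeller has had its free run of 5 s above 1.1 rad/s; it may still be turning or have stopped (all of step 1); the robot touches nothing.
It fails at once if The wedge is dropped (faster than 0.8 m/s with nothing gripping it) (linear speed of wedge above 0.8 m/s and contact force between the fingers and wedge below 0.05 N).
It fails at once if Another thing on the bench is moved by more than 30 mm (distance of any of tape_measure, offcut_mitre, block_plane, caliper, screw_box_small, offcut_block from where it was at the start of the episode above 0.03 m).
It also fails if it takes over 54 s, if anything falls off the work surface, if the arm or the gripper's body presses on something with over 40 N, if the wrist force passes 120 N, or if a joint passes its speed limit or range.

## Working session

There is one attempt and no reset: what is moved stays moved. The work goes in short steps, Python scripts to look and compute and a tool call to move; the robot and the scene stay as the last step left them, time stands still between calls to the robot, and variables do not carry over. Pictures are saved under pics/ and viewed, at most 10 in all, crops included, and the job is handed in when it is done.

Besides the shell and the picture viewer there is one more tool, called as name(argument=value, ...), one argument or row to a line, values as JSON. arm_command: Moves the arm, as the interface text tells. Its arguments: {"type":"object","properties":{"targets":{"type":"array","items":{"type":"object","properties":{"grip":{"type":"number"},"x":{"type":"number"},"y":{"type":"number"},"z":{"type":"number"},"yaw":{"type":"number"}}}},"newtons":{"type":"number"}},"required":["targets"]}

```bash
mkdir -p pics; python3 - <<'E'
from bench import *
import cv2,numpy as np
for n in("scene","top"):
    cv2.imwrite(f"pics/{n}0.png",camera(n)[:,:,::-1]); p=camera_params(n); print(n,{k:np.round(v,4).tolist() for k,v in p.items()})
s=state();print({k:np.round(v,3).tolist() for k,v in s.items()});print(camera_params("wrist"))
E
```

```text
scene {'fx': 597.6377, 'fy': 597.6377, 'cx': 325.8433, 'cy': 236.3455, 'R': [[0.862, -0.5068, -0.0142], [-0.381, -0.6291, -0.6776], [0.3344, 0.5895, -0.7353]], 't': [-0.4747, 0.3593, 1.4537]}
top {'fx': 499.5951, 'fy': 499.5951, 'cx': 321.4451, 'cy': 234.8789, 'R': [[0.0301, -0.9995, 0.0034], [-0.9975, -0.0303, -0.0631], [0.0632, -0.0015, -0.998]], 't': [0.0371, 0.6109, 1.2793]}
{'time_s': 0.1, 'joint_pos': [-79.343, 33.028, 1.423, 82.381, -0.86, 64.688, -3.237], 'dq': [0.015, -0.013, 0.04, -0.24, 0.006, -0.087, -0.023], 'joint_torque': [0.006, -76.732, 2.258, -28.661, 0.016, 0.009, 0.0], 'tcp_pos': [0.18, 0.65, 0.231], 'tcp_rot': [[-0.964, 0.267, -0.0], [0.267, 0.964, -0.001], [-0.0, -0.002, -1.0]], 'ft_force': [-0.06, 0.526, -0.243], 'ft_torque': [0.035, 0.047, -0.028], 'grasp_force': 0.0, 'opening': 0.085}
{'fx': 428.7403816197931, 'fy': 428.7403816197931, 'cx': 319.1345909487721, 'cy': 239.4228702838306, 'T_tool_cam': array([[-8.69467188e-04, -9.59409424e-01, -2.82015605e-01,
         7.14980185e-02],
       [ 9.99999452e-01, -6.69923000e-04, -8.03984845e-04,
        -5.75612275e-04],
       [ 5.82421897e-04, -2.82016149e-01,  9.59409481e-01,
        -1.42091204e-01],
       [ 0.00000000e+00,  0.00000000e+00,  0.00000000e+00,
         1.00000000e+00]])}
```

View pics/scene0.png

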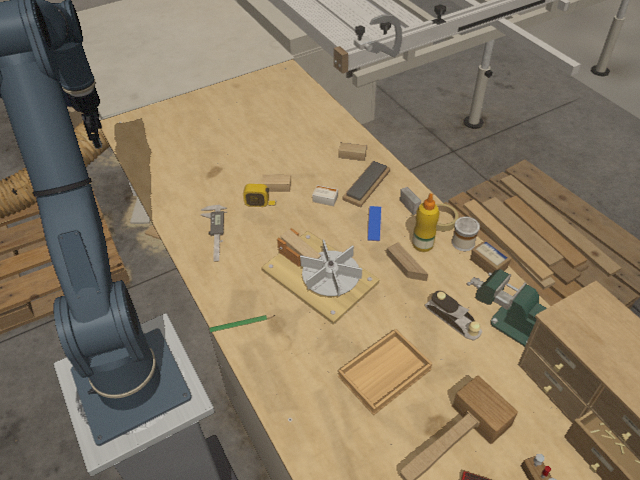

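View pics/top0.png

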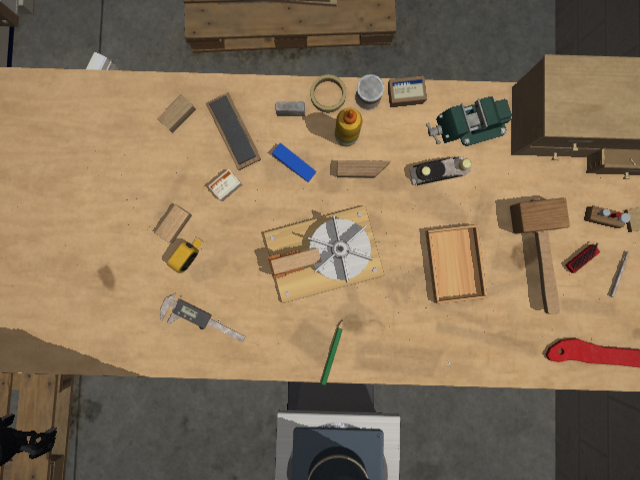

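The scene view shows the reddish-brown wedge between its cheeks at (292,250) and the impeller at (332,270). In the top view, the nut is at (340,249), the wedge at (295,262) and the tray at (455,263). Two things are wedge-shaped: the pine one at top (295,262), and the blue piece at (293,162). The pine one fits because it sits in the cradle with its thin end between the vanes. I'll confirm this in a crop and measure.

```bash
cat > h.py <<'E'
from bench import *
import cv2,numpy as np
def ray(n,u,v,z):
    p=camera_params(n);R=np.array(p["R"]);t=np.array(p["t"])
    d=R.T@np.array([(u-p["cx"])/p["fx"],(v-p["cy"])/p["fy"],1]);o=-R.T@t
    return o+d*(z-o[2])/d[2]
def proj(n,X):
    p=camera_params(n);c=np.array(p["R"])@X+p["t"];return c[:2]/c[2]*p["fx"]+[p["cx"],p["cy"]]
E
python3 - <<'E'
from h import *
a=cv2.imread("pics/top0.png")
c1=cv2.resize(a[195:315,250:390],None,fx=5,fy=5,interpolation=cv2.INTER_CUBIC)
cv2.imwrite("pics/c1.png",c1)
b=cv2.imread("pics/scene0.png")
l=cv2.resize(a[215:310,415:495],(400,475),interpolation=cv2.INTER_CUBIC); r=cv2.resize(b[222:330,255:385],(390,324),interpolation=cv2.INTER_CUBIC)
c=np.zeros((475,790,3),np.uint8);c[:,:400]=l;c[:324,400:]=r;cv2.imwrite("pics/c2.png",c)
print(ray("top",340,249,.096),ray("scene",332,265,.096))
E
```

```text
[0.57149002 0.00938    0.096     ] [0.57190136 0.0013488  0.096     ]
```

View pics/c1.png

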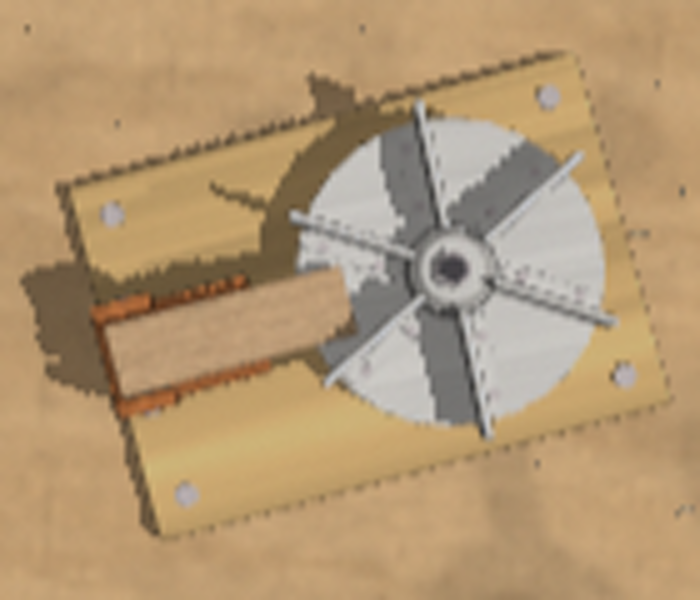

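View pics/c2.png

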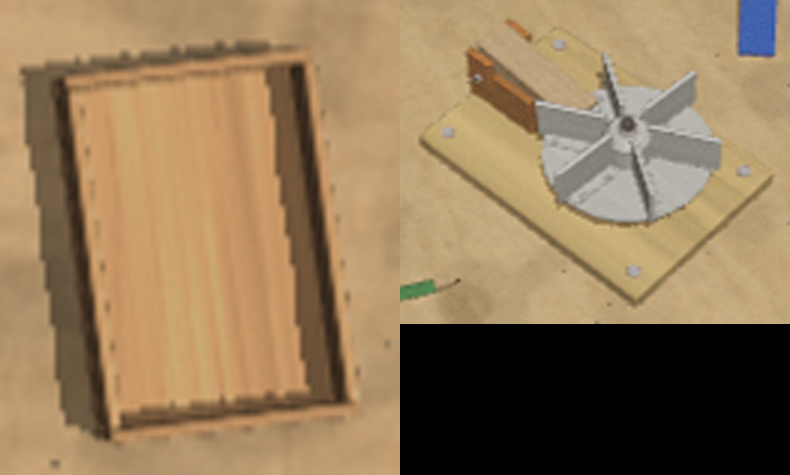

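The crop confirms it. The pine wedge lies between the orange cheeks at crop (113,363), with its thin end at (347,298) between two vanes and the nut at (453,267). The tray corners are clear too.

```bash
python3 - <<'E'
from h import *
np.set_printoptions(precision=4,suppress=True)
def t(c,z,o=(250,195)): return ray("top",o[0]+(c[0]+.5)/5-.5,o[1]+(c[1]+.5)/5-.5,z)
n1=t((453,267),.096);n2=ray("scene",330.7,263.3,.096);print("nut",n1,n2)
k=[t(c,.090) for c in((104,328),(122,398))];th=[t(c,.067) for c in((340,265),(353,330))]
print("thick",k,np.linalg.norm(k[0]-k[1]),"thin",th)
km=(k[0]+k[1])/2;print("dist thick-nut",np.linalg.norm((km-n1)[:2]),"ang",np.degrees(np.arctan2(*(km-n1)[[1,0]])))
b=[t(c,.018) for c in((65,187),(575,52),(668,400),(155,535))];print("base",np.array(b))
print([np.linalg.norm(b[i]-b[(i+1)%4]) for i in range(4)])
u=b[0]-b[1]+b[3]-b[2];u/=np.linalg.norm(u);print("stand y ang",np.degrees(np.arctan2(u[1],u[0])),"axis from base",sum(b)/4-u*.0425)
r=[t(c,.032,(415,215)) for c in((66,78),(308,50),(355,408),(115,438))];print("tray",np.array(r),sum(r)/4)
print([np.linalg.norm(r[i]-r[(i+1)%4]) for i in range(4)])
v=r[0]-r[3]+r[1]-r[2];print("tray x ang",np.degrees(np.arctan2(v[1],v[0])))
s=state();print(np.degrees(np.arctan2(s["tcp_rot"][1][1],s["tcp_rot"][0][1])))
E
```

```text
nut [0.5739 0.009  0.096 ] [0.572  0.0081 0.096 ]
thick [array([0.5391, 0.1788, 0.09  ]), array([0.5052, 0.1687, 0.09  ])] 0.03534923745957592 thin [array([0.5743, 0.0643, 0.067 ]), array([0.5421, 0.0568, 0.067 ])]
dist thick-nut 0.17270867845101026 ang 107.44055283606198
base [[ 0.6124  0.2088  0.018 ]
 [ 0.6912 -0.0547  0.018 ]
 [ 0.5114 -0.1074  0.018 ]
 [ 0.434   0.1557  0.018 ]]
[np.float64(0.27509046144590527), np.float64(0.18731953281282623), np.float64(0.274215481355202), np.float64(0.18615554636874637)]
stand y ang 106.51237523199059 axis from base [0.5743 0.0099 0.018 ]
tray [[ 0.6291 -0.218   0.032 ]
 [ 0.6474 -0.3426  0.032 ]
 [ 0.4644 -0.3686  0.032 ]
 [ 0.4455 -0.2461  0.032 ]] [ 0.5466 -0.2938  0.032 ]
[np.float64(0.12598301051281674), np.float64(0.18479227045755736), np.float64(0.12397670550655714), np.float64(0.18572860206101352)]
tray x ang 8.396747074529113
74.5437918203126
```

Everything agrees: the axis is at about (0.574, 0.0095), stand y points at 107°, and the tray is at (0.547, -0.294) with its x axis at 8.4°. I'll write a planner helper and approach.

```bash
cat >> h.py <<'E'
def plan(X,yang,n,ny=None):
    "rows (tool axes, mm/rad) from the present pose to X with tool y at yang deg; prints row list"
    s=state();p=np.array(s["tcp_pos"]);R=np.array(s["tcp_rot"]);a=np.arctan2(R[1,1],R[0,1])
    ny=ny or n;dy=(a-np.radians(yang)+np.pi)%(2*np.pi)-np.pi  # tool z down: +yaw is clockwise
    d=(np.array(X)-p)*1000/n
    print("at",p.round(4),"y ang",np.degrees(a).round(1),"yaw",round(dy,3))
    for i in range(n):
        b=a-dy*min(i,ny)/ny;y=np.array([np.cos(b),np.sin(b),0]);x=np.array([-y[1],y[0],0])
        x=-np.cross(y,[0,0,1])*1.0;x=np.cross(y,[0,0,-1])
        print(dict(x=round(x@d),y=round(y@d),z=round(-d[2]),yaw=round(dy/ny,3) if i<ny else 0))
E
python3 -c "
from h import *
plan((.5375,.129,.17),17,16,8)"
```

```text
at [0.1798 0.6502 0.2305] y ang 74.5 yaw 1.004
{'x': -30, 'y': -25, 'z': 4, 'yaw': np.float64(0.126)}
{'x': -33, 'y': -21, 'z': 4, 'yaw': np.float64(0.126)}
{'x': -36, 'y': -17, 'z': 4, 'yaw': np.float64(0.126)}
{'x': -37, 'y': -13, 'z': 4, 'yaw': np.float64(0.126)}
{'x': -39, 'y': -8, 'z': 4, 'yaw': np.float64(0.126)}
{'x': -39, 'y': -3, 'z': 4, 'yaw': np.float64(0.126)}
{'x': -39, 'y': 2, 'z': 4, 'yaw': np.float64(0.126)}
{'x': -39, 'y': 7, 'z': 4, 'yaw': np.float64(0.126)}
{'x': -38, 'y': 12, 'z': 4, 'yaw': 0}
{'x': -38, 'y': 12, 'z': 4, 'yaw': 0}
{'x': -38, 'y': 12, 'z': 4, 'yaw': 0}
{'x': -38, 'y': 12, 'z': 4, 'yaw': 0}
{'x': -38, 'y': 12, 'z': 4, 'yaw': 0}
{'x': -38, 'y': 12, 'z': 4, 'yaw': 0}
{'x': -38, 'y': 12, 'z': 4, 'yaw': 0}
{'x': -38, 'y': 12, 'z': 4, 'yaw': 0}
```

arm_command(
  targets=[
    {"grip": -1,"x": -30,"y": -25,"z": 4,"yaw": 0.126},
    {"grip": -1,"x": -33,"y": -21,"z": 4,"yaw": 0.126},
    {"grip": -1,"x": -36,"y": -17,"z": 4,"yaw": 0.126},
    {"grip": -1,"x": -37,"y": -13,"z": 4,"yaw": 0.126},
    {"grip": -1,"x": -39,"y": -8,"z": 4,"yaw": 0.126},
    {"grip": -1,"x": -39,"y": -3,"z": 4,"yaw": 0.126},
    {"grip": -1,"x": -39,"y": 2,"z": 4,"yaw": 0.126},
    {"grip": -1,"x": -39,"y": 7,"z": 4,"yaw": 0.126},
  ],
)

```text
time_s: 1.1
tcp_pos: [0.3577, 0.3893, 0.199]
tcp_rot: [[-0.285, 0.959, -0.0], [0.959, 0.285, -0.0], [-0.0, -0.0, -1.0]]
ft_force: [0.0, 1.6, -0.2]
opening: 0.0853
grasp_force: 0.0
```

arm_command(
  targets=[
    {"grip": -1,"x": -38,"y": 12,"z": 4,"yaw": 0},
    {"grip": -1,"x": -38,"y": 12,"z": 4,"yaw": 0},
    {"grip": -1,"x": -38,"y": 12,"z": 4,"yaw": 0},
    {"grip": -1,"x": -38,"y": 12,"z": 4,"yaw": 0},
    {"grip": -1,"x": -38,"y": 12,"z": 4,"yaw": 0},
    {"grip": -1,"x": -38,"y": 12,"z": 4,"yaw": 0},
    {"grip": -1,"x": -20,"y": 6,"z": 2,"yaw": 0},
    {"grip": -1,"x": 0,"y": 0,"z": 0,"yaw": 0},
  ],
)

```text
time_s: 2.1
tcp_pos: [0.5041, 0.1739, 0.173]
tcp_rot: [[-0.286, 0.958, -0.0], [0.958, 0.286, -0.001], [-0.001, -0.001, -1.0]]
ft_force: [-0.6, 0.6, -0.2]
opening: 0.0852
grasp_force: 0.0
```

```bash
python3 -c "
from h import *
plan((.5375,.129,.17),17,1)
s=state();print(s['time_s'],s['ft_force'])
np.save('w1.npy',np.r_[s['tcp_pos'],np.ravel(s['tcp_rot'])])
cv2.imwrite('pics/w1.png',camera('wrist')[:,:,::-1])"
```

```text
at [0.5041 0.1739 0.173 ] y ang 16.6 yaw -0.007
{'x': -53, 'y': 19, 'z': 3, 'yaw': np.float64(-0.007)}
2.1 [-0.58751877  0.5638581  -0.19008404]
```

View pics/w1.png

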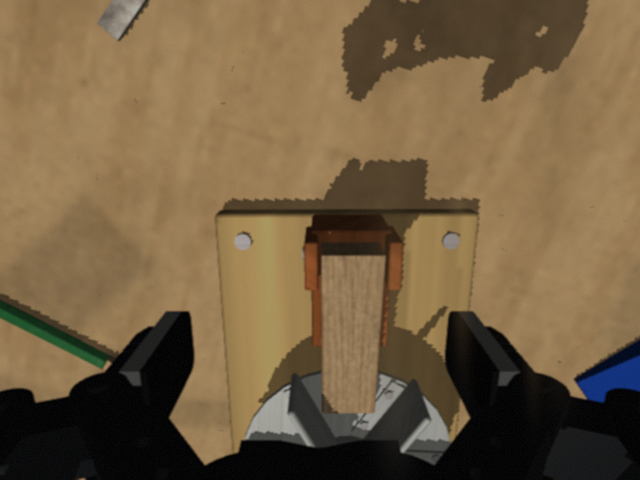

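The wrist view shows the wedge with its thick edge from (322,255) to (384,255), its thin end from (322,411) to (375,411), and the cheeks beside it. I'll refine the grasp from these.

```bash
cat >> h.py <<'E'
def wray(f,u,v,z):
    a=np.load(f);p=camera_params("wrist");T=np.array(p["T_tool_cam"]);R=a[3:].reshape(3,3)
    d=R@T[:3,:3]@np.array([(u-p["cx"])/p["fx"],(v-p["cy"])/p["fy"],1]);o=a[:3]+R@T[:3,3]
    return o+d*(z-o[2])/d[2]
E
python3 -c "
from h import *
k=[wray('w1.npy',u,255,.090) for u in(322,384)];t=[wray('w1.npy',u,411,.069) for u in(322,375)]
print(k,t);a=sum(k)/2;b=sum(t)/2;d=(a-b)[:2];L=np.linalg.norm(d);print(L,np.degrees(np.arctan2(d[1],d[0])),(a+b)/2)
print(np.linalg.norm(k[0]-k[1]),np.linalg.norm(t[0]-t[1]))
g=a[:2]-d/L*.050;print('grasp',g)
plan((g[0],g[1],.12),np.degrees(np.arctan2(d[1],d[0]))-90,3)"
```

```text
[array([0.50648802, 0.1702637 , 0.09      ]), array([0.53935642, 0.18004653, 0.09      ])] [array([0.54060238, 0.05664905, 0.069     ]), array([0.57506147, 0.0669258 , 0.069     ])]
0.11862090532180178 107.1153493805653 [0.54037707 0.11847127 0.0795    ]
0.03429337692030029 0.03595887418588807
grasp [0.53763704 0.1273694 ]
at [0.5034 0.1755 0.173 ] y ang 16.7 yaw -0.007
{'x': -19, 'y': 6, 'z': 18, 'yaw': np.float64(-0.002)}
{'x': -19, 'y': 6, 'z': 18, 'yaw': np.float64(-0.002)}
{'x': -19, 'y': 6, 'z': 18, 'yaw': np.float64(-0.002)}
```

arm_command(
  targets=[
    {"grip": -1,"x": -19,"y": 6,"z": 18,"yaw": -0.005},
    {"grip": -1,"x": -19,"y": 6,"z": 18},
    {"grip": -1,"x": -19,"y": 6,"z": 17},
    {"grip": -0.5},
    {"grip": -0.5},
  ],
)

```text
$.targets[1]: bad value
```

```bash
python3 -c "
from h import *
plan((.5376,.1274,.066),17.1,4)"
```

```text
at [0.5034 0.1755 0.173 ] y ang 16.7 yaw -0.007
{'x': -14, 'y': 5, 'z': 27, 'yaw': np.float64(-0.002)}
{'x': -14, 'y': 5, 'z': 27, 'yaw': np.float64(-0.002)}
{'x': -14, 'y': 5, 'z': 27, 'yaw': np.float64(-0.002)}
{'x': -14, 'y': 5, 'z': 27, 'yaw': np.float64(-0.002)}
```

All fields are required in every row.

arm_command(
  targets=[
    {"grip": -1,"x": -19,"y": 6,"z": 18,"yaw": -0.005},
    {"grip": -1,"x": -19,"y": 6,"z": 18,"yaw": 0},
    {"grip": -1,"x": -19,"y": 6,"z": 17,"yaw": 0},
    {"grip": -0.5,"x": 0,"y": 0,"z": 0,"yaw": 0},
    {"grip": -0.5,"x": 0,"y": 0,"z": 0,"yaw": 0},
  ],
)

```text
time_s: 2.78
tcp_pos: [0.5369, 0.128, 0.1206]
tcp_rot: [[-0.295, 0.955, -0.0], [0.955, 0.295, 0.001], [0.001, -0.0, -1.0]]
ft_force: [0.2, -0.5, -0.3]
opening: 0.0636
grasp_force: 0.0
```

```bash
python3 -c "
from h import *
plan((.5376,.1274,.066),17.1,4)"
```

```text
at [0.5369 0.128  0.1206] y ang 17.2 yaw 0.001
{'x': 0, 'y': 0, 'z': 14, 'yaw': np.float64(0.0)}
{'x': 0, 'y': 0, 'z': 14, 'yaw': np.float64(0.0)}
{'x': 0, 'y': 0, 'z': 14, 'yaw': np.float64(0.0)}
{'x': 0, 'y': 0, 'z': 14, 'yaw': np.float64(0.0)}
```

arm_command(
  newtons=35,
  targets=[
    {"grip": -0.5,"x": 0,"y": 0,"z": 14,"yaw": 0},
    {"grip": -0.5,"x": 0,"y": 0,"z": 14,"yaw": 0},
    {"grip": -0.5,"x": 0,"y": 0,"z": 14,"yaw": 0},
    {"grip": -0.5,"x": 0,"y": 0,"z": 12,"yaw": 0},
    {"grip": 1,"x": 0,"y": 0,"z": 0,"yaw": 0},
    {"grip": 1,"x": 0,"y": 0,"z": 0,"yaw": 0},
    {"grip": 1,"x": 0,"y": 0,"z": 0,"yaw": 0},
    {"grip": 1,"x": 0,"y": 0,"z": 0,"yaw": 0},
  ],
)

```text
time_s: 3.78
tcp_pos: [0.5376, 0.1264, 0.0666]
tcp_rot: [[-0.294, 0.956, 0.0], [0.956, 0.294, 0.0], [0.0, 0.0, -1.0]]
ft_force: [-0.5, -0.2, -0.7]
opening: 0.0353
grasp_force: 36.0
```

arm_command(
  targets=[
    {"grip": 1,"x": 0,"y": 0,"z": -8,"yaw": 0},
    {"grip": 1,"x": 0,"y": 0,"z": -15,"yaw": 0},
    {"grip": 1,"x": 0,"y": 0,"z": -25,"yaw": 0},
    {"grip": 1,"x": 0,"y": 0,"z": -25,"yaw": 0},
    {"grip": 1,"x": 0,"y": 0,"z": -25,"yaw": 0},
    {"grip": 1,"x": 0,"y": 0,"z": -25,"yaw": 0},
    {"grip": 1,"x": 0,"y": 0,"z": -10,"yaw": 0},
    {"grip": 1,"x": 0,"y": 0,"z": 0,"yaw": 0},
  ],
)

```text
time_s: 4.78
tcp_pos: [0.5377, 0.1265, 0.2]
tcp_rot: [[-0.294, 0.956, 0.001], [0.956, 0.294, 0.001], [0.0, 0.001, -1.0]]
ft_force: [-1.2, -0.1, -0.9]
opening: 0.0353
grasp_force: 36.1
```

```bash
python3 -c "
from h import *
plan((.547,-.294,.20),-81.6,14)
a=camera('wrist');cv2.imwrite('pics/w2.png',a[:,:,::-1])"
```

```text
at [0.5377 0.1265 0.2   ] y ang 17.1 yaw 1.722
{'x': -29, 'y': -8, 'z': 0, 'yaw': np.float64(0.123)}
{'x': -30, 'y': -5, 'z': 0, 'yaw': np.float64(0.123)}
{'x': -30, 'y': -1, 'z': 0, 'yaw': np.float64(0.123)}
{'x': -30, 'y': 3, 'z': 0, 'yaw': np.float64(0.123)}
{'x': -29, 'y': 6, 'z': 0, 'yaw': np.float64(0.123)}
{'x': -28, 'y': 10, 'z': 0, 'yaw': np.float64(0.123)}
{'x': -27, 'y': 13, 'z': 0, 'yaw': np.float64(0.123)}
{'x': -25, 'y': 17, 'z': 0, 'yaw': np.float64(0.123)}
{'x': -23, 'y': 20, 'z': 0, 'yaw': np.float64(0.123)}
{'x': -20, 'y': 22, 'z': 0, 'yaw': np.float64(0.123)}
{'x': -17, 'y': 25, 'z': 0, 'yaw': np.float64(0.123)}
{'x': -14, 'y': 26, 'z': 0, 'yaw': np.float64(0.123)}
{'x': -11, 'y': 28, 'z': 0, 'yaw': np.float64(0.123)}
{'x': -7, 'y': 29, 'z': 0, 'yaw': np.float64(0.123)}
```

View pics/w2.png

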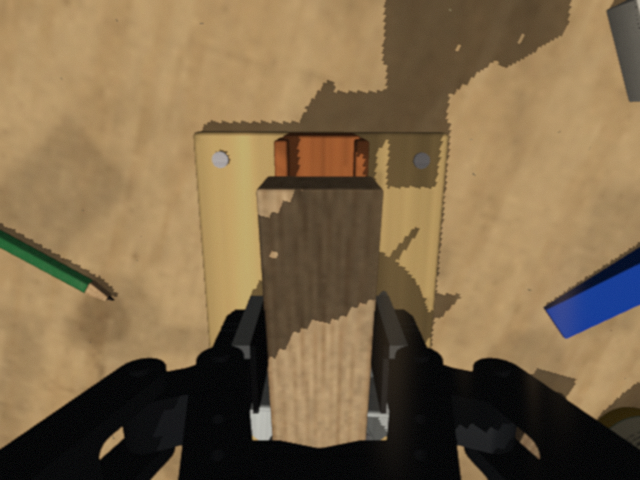

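The wedge is held level and clear of the cradle, with its thick end at (320,182) in view. Now to carry it to the tray.

arm_command(
  targets=[
    {"grip": 1,"x": -29,"y": -8,"z": 0,"yaw": 0.123},
    {"grip": 1,"x": -30,"y": -5,"z": 0,"yaw": 0.123},
    {"grip": 1,"x": -30,"y": -1,"z": 0,"yaw": 0.123},
    {"grip": 1,"x": -30,"y": 3,"z": 0,"yaw": 0.123},
    {"grip": 1,"x": -29,"y": 6,"z": 0,"yaw": 0.123},
    {"grip": 1,"x": -28,"y": 10,"z": 0,"yaw": 0.123},
    {"grip": 1,"x": -27,"y": 13,"z": 0,"yaw": 0.123},
    {"grip": 1,"x": -25,"y": 17,"z": 0,"yaw": 0.123},
  ],
)

```text
time_s: 5.82
tcp_pos: [0.5418, -0.1146, 0.1982]
tcp_rot: [[0.637, 0.771, -0.002], [0.771, -0.637, -0.0], [-0.001, -0.001, -1.0]]
ft_force: [0.1, -0.3, -1.2]
opening: 0.0351
grasp_force: 36.0
```

arm_command(
  targets=[
    {"grip": 1,"x": -23,"y": 20,"z": 0,"yaw": 0.123},
    {"grip": 1,"x": -20,"y": 22,"z": 0,"yaw": 0.123},
    {"grip": 1,"x": -17,"y": 25,"z": 0,"yaw": 0.123},
    {"grip": 1,"x": -14,"y": 26,"z": 0,"yaw": 0.123},
    {"grip": 1,"x": -11,"y": 28,"z": 0,"yaw": 0.123},
    {"grip": 1,"x": -7,"y": 29,"z": 0,"yaw": 0.123},
    {"grip": 1,"x": 0,"y": 0,"z": 0,"yaw": 0},
    {"grip": 1,"x": 0,"y": 0,"z": 0,"yaw": 0},
  ],
)

```text
time_s: 6.82
tcp_pos: [0.5472, -0.2927, 0.1982]
tcp_rot: [[0.989, 0.148, -0.002], [0.148, -0.989, 0.001], [-0.001, -0.001, -1.0]]
ft_force: [-0.1, 0.3, -0.8]
opening: 0.035
grasp_force: 36.1
```

```bash
python3 -c "
from h import *
plan((.556,-.293,.05),-81.6,6)
cv2.imwrite('pics/s2.png',camera('scene')[:,:,::-1])"
```

```text
at [ 0.5472 -0.2927  0.1982] y ang -81.5 yaw 0.002
{'x': 1, 'y': 0, 'z': 25, 'yaw': np.float64(0.0)}
{'x': 1, 'y': 0, 'z': 25, 'yaw': np.float64(0.0)}
{'x': 1, 'y': 0, 'z': 25, 'yaw': np.float64(0.0)}
{'x': 1, 'y': 0, 'z': 25, 'yaw': np.float64(0.0)}
{'x': 1, 'y': 0, 'z': 25, 'yaw': np.float64(0.0)}
{'x': 1, 'y': 0, 'z': 25, 'yaw': np.float64(0.0)}
```

arm_command(
  targets=[
    {"grip": 1,"x": 2,"y": 0,"z": 25,"yaw": 0},
    {"grip": 1,"x": 2,"y": 0,"z": 25,"yaw": 0},
    {"grip": 1,"x": 2,"y": 0,"z": 25,"yaw": 0},
    {"grip": 1,"x": 2,"y": 0,"z": 25,"yaw": 0},
    {"grip": 1,"x": 0,"y": 0,"z": 25,"yaw": 0},
    {"grip": 1,"x": 0,"y": 0,"z": 25,"yaw": 0},
    {"grip": 1,"x": 0,"y": 0,"z": 20,"yaw": 0},
    {"grip": 1,"x": 0,"y": 0,"z": 10,"yaw": 0},
  ],
)

```text
time_s: 7.88
tcp_pos: [0.5553, -0.2915, 0.0182]
tcp_rot: [[0.989, 0.147, -0.001], [0.147, -0.989, 0.001], [-0.001, -0.001, -1.0]]
ft_force: [-0.6, -0.4, 0.4]
opening: 0.0349
grasp_force: 36.1
```

arm_command(
  targets=[
    {"grip": 1,"x": 0,"y": 0,"z": 3,"yaw": 0},
    {"grip": 1,"x": 0,"y": 0,"z": 3,"yaw": 0},
    {"grip": 1,"x": 0,"y": 0,"z": 1,"yaw": 0},
    {"grip": 1,"x": 0,"y": 0,"z": 0,"yaw": 0},
  ],
)

```text
time_s: 8.38
tcp_pos: [0.5556, -0.2925, 0.0126]
tcp_rot: [[0.989, 0.146, 0.001], [0.146, -0.989, -0.0], [0.0, 0.0, -1.0]]
ft_force: [1.1, -0.2, -0.5]
opening: 0.0351
grasp_force: 36.1
```

arm_command(
  targets=[
    {"grip": 1,"x": 0,"y": 0,"z": 2,"yaw": 0},
    {"grip": 1,"x": 0,"y": 0,"z": 0,"yaw": 0},
    {"grip": -0.2,"x": 0,"y": 0,"z": 0,"yaw": 0},
    {"grip": -0.2,"x": 0,"y": 0,"z": 0,"yaw": 0},
    {"grip": -0.2,"x": 0,"y": 0,"z": 0,"yaw": 0},
  ],
)

```text
time_s: 9.0
tcp_pos: [0.5554, -0.2924, 0.0104]
tcp_rot: [[0.989, 0.146, 0.0], [0.146, -0.989, -0.0], [0.0, 0.0, -1.0]]
ft_force: [-0.1, 0.7, 0.6]
opening: 0.0517
grasp_force: 0.0
```

arm_command(
  targets=[
    {"grip": -0.2,"x": 0,"y": 0,"z": -5,"yaw": 0},
    {"grip": -0.2,"x": 0,"y": 0,"z": -15,"yaw": 0},
    {"grip": -0.2,"x": 0,"y": 0,"z": -30,"yaw": 0},
    {"grip": -0.2,"x": 0,"y": 0,"z": -40,"yaw": 0},
    {"grip": 1,"x": 0,"y": 0,"z": -40,"yaw": 0},
    {"grip": 1,"x": 0,"y": 0,"z": -30,"yaw": 0},
    {"grip": 1,"x": 0,"y": 0,"z": 0,"yaw": 0},
  ],
)

```text
time_s: 9.88
tcp_pos: [0.5563, -0.2935, 0.1738]
tcp_rot: [[0.989, 0.146, 0.005], [0.146, -0.989, -0.002], [0.004, 0.003, -1.0]]
ft_force: [0.2, 0.6, -0.7]
opening: 0.0005
grasp_force: 0.0
```

```bash
python3 - <<'E'
from h import *
s=state();print(s['time_s'],s['tcp_pos'],s['opening'])
a=camera('top')[:,:,::-1];b=camera('scene')[:,:,::-1]
c=np.zeros((560,800,3),np.uint8)
c[:,:500]=cv2.resize(a[190:330,310:435],(500,560),interpolation=cv2.INTER_CUBIC)
c[:300,500:]=cv2.resize(b[320:420,330:430],(300,300),interpolation=cv2.INTER_CUBIC)
c[300:,500:]=cv2.resize(a[215:310,415:525],(300,260),interpolation=cv2.INTER_CUBIC)
cv2.imwrite('pics/p3.png',c)
E
```

```text
9.875 [ 0.55628453 -0.29351725  0.17377274] 0.00045453647900207505
```

View pics/p3.png

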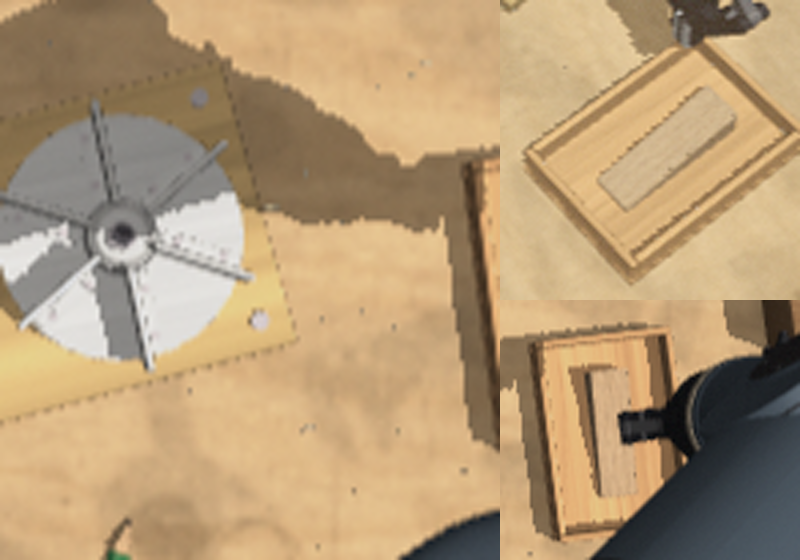

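The wedge lies flat in the tray, let go, at (667,135) and (612,432) in the picture. The vanes bounding the free gap have tips at crop (222,147) and (250,277), so the gap centre is at about -78°. I'll enter there with closed fingers.

```bash
python3 -c "
from h import *
plan((.587,-.053,.13),-81.6,8)"
```

```text
at [ 0.5554 -0.2922  0.1708] y ang -81.6 yaw 0.0
{'x': 8, 'y': -29, 'z': 5, 'yaw': np.float64(0.0)}
{'x': 8, 'y': -29, 'z': 5, 'yaw': np.float64(0.0)}
{'x': 8, 'y': -29, 'z': 5, 'yaw': np.float64(0.0)}
{'x': 8, 'y': -29, 'z': 5, 'yaw': np.float64(0.0)}
{'x': 8, 'y': -29, 'z': 5, 'yaw': np.float64(0.0)}
{'x': 8, 'y': -29, 'z': 5, 'yaw': np.float64(0.0)}
{'x': 8, 'y': -29, 'z': 5, 'yaw': np.float64(0.0)}
{'x': 8, 'y': -29, 'z': 5, 'yaw': np.float64(0.0)}
```

arm_command(
  targets=[
    {"grip": 1,"x": 8,"y": -29,"z": 5,"yaw": 0},
    {"grip": 1,"x": 8,"y": -29,"z": 5,"yaw": 0},
    {"grip": 1,"x": 8,"y": -29,"z": 5,"yaw": 0},
    {"grip": 1,"x": 8,"y": -29,"z": 5,"yaw": 0},
    {"grip": 1,"x": 8,"y": -29,"z": 5,"yaw": 0},
    {"grip": 1,"x": 8,"y": -29,"z": 5,"yaw": 0},
    {"grip": 1,"x": 8,"y": -29,"z": 5,"yaw": 0},
    {"grip": 1,"x": 8,"y": -29,"z": 5,"yaw": 0},
  ],
)

```text
time_s: 10.98
tcp_pos: [0.5841, -0.0524, 0.1292]
tcp_rot: [[0.989, 0.146, -0.002], [0.146, -0.989, -0.0], [-0.002, -0.0, -1.0]]
ft_force: [0.3, 0.7, -0.3]
opening: -0.0004
grasp_force: 0.0
```

arm_command(
  targets=[
    {"grip": 1,"x": 0,"y": 0,"z": 0,"yaw": 0},
    {"grip": 1,"x": 0,"y": 0,"z": 0,"yaw": 0},
  ],
)

```text
time_s: 11.22
tcp_pos: [0.5842, -0.0542, 0.1298]
tcp_rot: [[0.989, 0.146, -0.001], [0.146, -0.989, -0.001], [-0.001, 0.001, -1.0]]
ft_force: [-0.4, -0.5, -0.3]
opening: -0.0002
grasp_force: 0.0
```

```bash
python3 - <<'E'
from h import *
plan((.587,-.053,.072),-81.6,4)
s=state();np.save('w2.npy',np.r_[s['tcp_pos'],np.ravel(s['tcp_rot'])])
c=camera('wrist')[:,:,::-1].copy()
def pw(X):
    a=np.load('w2.npy');p=camera_params('wrist');T=np.array(p['T_tool_cam']);R=a[3:].reshape(3,3)
    q=T[:3,:3].T@(R.T@(np.array(X)-a[:3])-T[:3,3]);return tuple(int(v) for v in q[:2]/q[2]*p['fx']+[p['cx'],p['cy']])
for X in((.587,-.053,.098),(.574,.0095,.096)): cv2.circle(c,pw(X),4,(0,0,255),2)
cv2.imwrite('pics/w3.png',c)
E
```

```text
at [ 0.5842 -0.0542  0.1298] y ang -81.6 yaw -0.0
{'x': 1, 'y': 0, 'z': 14, 'yaw': np.float64(-0.0)}
{'x': 1, 'y': 0, 'z': 14, 'yaw': np.float64(-0.0)}
{'x': 1, 'y': 0, 'z': 14, 'yaw': np.float64(-0.0)}
{'x': 1, 'y': 0, 'z': 14, 'yaw': np.float64(-0.0)}
```

View pics/w3.png

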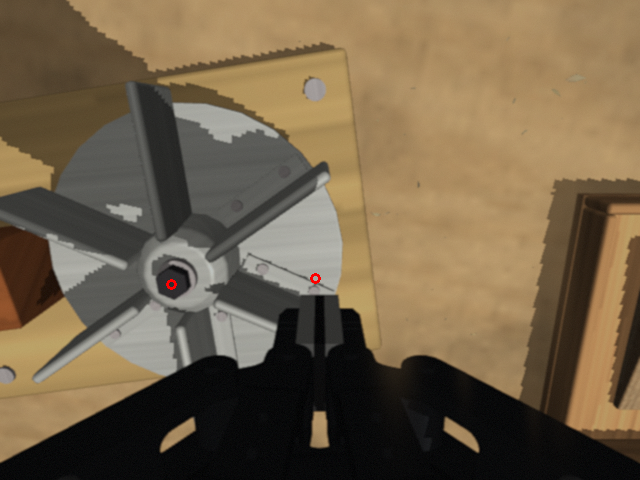

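The wrist view shows the upper vane tip at (325,172) and the lower vane's top edge running from about (220,290) to (290,325). The nut mark falls on the nut at (172,284). I'll check the clearances numerically.

```bash
python3 - <<'E'
from h import *
A=np.array([.574,.0095])
for u,v in((325,172),(215,255),(222,303),(282,330),(38,378),(132,85)):
    d=wray('w2.npy',u,v,.098)[:2]-A;print(u,v,np.linalg.norm(d).round(4),np.degrees(np.arctan2(d[1],d[0])).round(1))
E
```

```text
325 172 0.0839 -45.3
215 255 0.0252 -46.7
222 303 0.0236 -101.3
282 330 0.0529 -105.3
38 378 0.0807 133.2
132 85 0.0832 12.7
```

Vanes are at -46° and -106°, so the gap centre is -76°. Descending.

arm_command(
  targets=[
    {"grip": 1,"x": 4,"y": 0,"z": 14,"yaw": 0},
    {"grip": 1,"x": 1,"y": 0,"z": 16,"yaw": 0},
    {"grip": 1,"x": 0,"y": 0,"z": 14,"yaw": 0},
    {"grip": 1,"x": 0,"y": 0,"z": 12,"yaw": 0},
    {"grip": 1,"x": 0,"y": 0,"z": 0,"yaw": 0},
  ],
)

```text
time_s: 11.9
tcp_pos: [0.589, -0.0528, 0.0732]
tcp_rot: [[0.989, 0.146, -0.002], [0.146, -0.989, 0.0], [-0.002, -0.0, -1.0]]
ft_force: [0.6, -0.4, 0.3]
opening: 0.0002
grasp_force: 0.0
```

arm_command(
  targets=[
    {"grip": 1,"x": 8,"y": 0,"z": 0,"yaw": 0},
    {"grip": 1,"x": 12,"y": 0,"z": 0,"yaw": 0},
    {"grip": 1,"x": 22,"y": 0,"z": 0,"yaw": 0},
    {"grip": 1,"x": 32,"y": 0,"z": 0,"yaw": 0},
    {"grip": 1,"x": 32,"y": 0,"z": -25,"yaw": 0},
    {"grip": 1,"x": 20,"y": 0,"z": -50,"yaw": 0},
    {"grip": 1,"x": 0,"y": 0,"z": -50,"yaw": 0},
    {"grip": 1,"x": 0,"y": 0,"z": 0,"yaw": 0},
  ],
)

```text
time_s: 12.9
tcp_pos: [0.7171, -0.0353, 0.2043]
tcp_rot: [[0.989, 0.147, 0.008], [0.147, -0.989, -0.002], [0.007, 0.003, -1.0]]
ft_force: [0.2, -0.6, 0.1]
opening: -0.0
grasp_force: 0.0
```

```bash
python3 - <<'E'
from h import *
# speed: best image rotation about the hub between successive top views (6-fold pattern), 0.05 s apart
ims=[];ts=[]
for i in range(5): ts.append(state()['time_s']);ims.append(camera('scene'))
print(ts,state()['tcp_pos'])
c=[cv2.resize(m[222:330,265:395,::-1],(390,324)) for m in ims]
cv2.imwrite('pics/f.png',np.vstack([np.hstack(c[0:3:2]),np.hstack([c[3],c[4]])])[:600,:780])
E
```

```text
[12.9, 12.95, 13.0, 13.05, 13.1] [ 0.71392221 -0.03382762  0.19799745]
```

View pics/f.png

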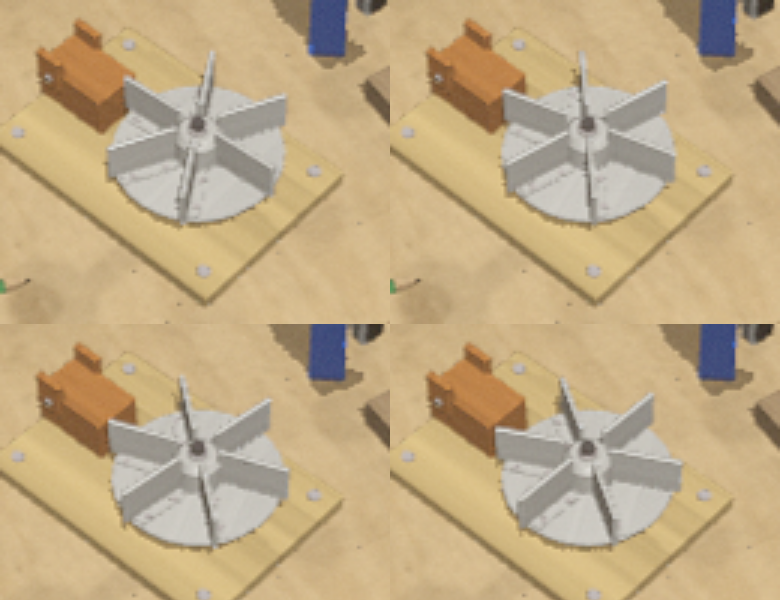

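The vane tip at (183,222) moves to about (222,217) within 0.2 s, roughly 2.4 rad/s counter-clockwise. That leaves about 1.9 rad/s after 5 s. The arm is clear, so I'll let it run.

arm_command(
  targets=[
    {"grip": 1,"x": 0,"y": 0,"z": 0,"yaw": 0},
    {"grip": 1,"x": 0,"y": 0,"z": 0,"yaw": 0},
    {"grip": 1,"x": 0,"y": 0,"z": 0,"yaw": 0},
    {"grip": 1,"x": 0,"y": 0,"z": 0,"yaw": 0},
    {"grip": 1,"x": 0,"y": 0,"z": 0,"yaw": 0},
    {"grip": 1,"x": 0,"y": 0,"z": 0,"yaw": 0},
    {"grip": 1,"x": 0,"y": 0,"z": 0,"yaw": 0},
    {"grip": 1,"x": 0,"y": 0,"z": 0,"yaw": 0},
  ],
)

```text
time_s: 14.15
tcp_pos: [0.7144, -0.0344, 0.1993]
tcp_rot: [[0.989, 0.146, 0.0], [0.146, -0.989, -0.0], [0.0, 0.0, -1.0]]
ft_force: [0.3, 0.3, -0.5]
opening: 0.0
grasp_force: 0.0
```

arm_command(
  targets=[
    {"grip": 1,"x": 0,"y": 0,"z": 0,"yaw": 0},
    {"grip": 1,"x": 0,"y": 0,"z": 0,"yaw": 0},
    {"grip": 1,"x": 0,"y": 0,"z": 0,"yaw": 0},
    {"grip": 1,"x": 0,"y": 0,"z": 0,"yaw": 0},
    {"grip": 1,"x": 0,"y": 0,"z": 0,"yaw": 0},
    {"grip": 1,"x": 0,"y": 0,"z": 0,"yaw": 0},
    {"grip": 1,"x": 0,"y": 0,"z": 0,"yaw": 0},
    {"grip": 1,"x": 0,"y": 0,"z": 0,"yaw": 0},
  ],
)

```text
time_s: 15.15
tcp_pos: [0.7144, -0.0344, 0.1993]
tcp_rot: [[0.989, 0.146, 0.0], [0.146, -0.989, -0.0], [0.0, 0.0, -1.0]]
ft_force: [-1.3, -0.0, -0.2]
opening: -0.0001
grasp_force: 0.0
```

arm_command(
  targets=[
    {"grip": 1,"x": 0,"y": 0,"z": 0,"yaw": 0},
    {"grip": 1,"x": 0,"y": 0,"z": 0,"yaw": 0},
    {"grip": 1,"x": 0,"y": 0,"z": 0,"yaw": 0},
    {"grip": 1,"x": 0,"y": 0,"z": 0,"yaw": 0},
    {"grip": 1,"x": 0,"y": 0,"z": 0,"yaw": 0},
    {"grip": 1,"x": 0,"y": 0,"z": 0,"yaw": 0},
    {"grip": 1,"x": 0,"y": 0,"z": 0,"yaw": 0},
    {"grip": 1,"x": 0,"y": 0,"z": 0,"yaw": 0},
  ],
)

```text
time_s: 16.15
tcp_pos: [0.7144, -0.0344, 0.1993]
tcp_rot: [[0.989, 0.146, 0.0], [0.146, -0.989, -0.0], [0.0, 0.0, -1.0]]
ft_force: [0.3, -0.1, -0.1]
opening: 0.0002
grasp_force: 0.0
```

arm_command(
  targets=[
    {"grip": 1,"x": 0,"y": 0,"z": 0,"yaw": 0},
    {"grip": 1,"x": 0,"y": 0,"z": 0,"yaw": 0},
    {"grip": 1,"x": 0,"y": 0,"z": 0,"yaw": 0},
    {"grip": 1,"x": 0,"y": 0,"z": 0,"yaw": 0},
    {"grip": 1,"x": 0,"y": 0,"z": 0,"yaw": 0},
    {"grip": 1,"x": 0,"y": 0,"z": 0,"yaw": 0},
    {"grip": 1,"x": 0,"y": 0,"z": 0,"yaw": 0},
    {"grip": 1,"x": 0,"y": 0,"z": 0,"yaw": 0},
  ],
)

```text
time_s: 17.15
tcp_pos: [0.7144, -0.0344, 0.1993]
tcp_rot: [[0.989, 0.146, -0.0], [0.146, -0.989, 0.0], [-0.0, -0.0, -1.0]]
ft_force: [-0.7, 0.4, 0.3]
opening: -0.0001
grasp_force: 0.0
```

arm_command(
  targets=[
    {"grip": 1,"x": 0,"y": 0,"z": 0,"yaw": 0},
    {"grip": 1,"x": 0,"y": 0,"z": 0,"yaw": 0},
    {"grip": 1,"x": 0,"y": 0,"z": 0,"yaw": 0},
    {"grip": 1,"x": 0,"y": 0,"z": 0,"yaw": 0},
    {"grip": 1,"x": 0,"y": 0,"z": 0,"yaw": 0},
    {"grip": 1,"x": 0,"y": 0,"z": 0,"yaw": 0},
    {"grip": 1,"x": 0,"y": 0,"z": 0,"yaw": 0},
    {"grip": 1,"x": 0,"y": 0,"z": 0,"yaw": 0},
  ],
)

```text
time_s: 18.15
tcp_pos: [0.7144, -0.0344, 0.1993]
tcp_rot: [[0.989, 0.146, 0.0], [0.146, -0.989, -0.0], [0.0, 0.0, -1.0]]
ft_force: [-0.7, 0.3, 0.3]
opening: -0.0001
grasp_force: 0.0
```

```bash
python3 - <<'E'
from h import *
ims=[]
for i in range(5): ims.append(camera('scene'))
print(state()['time_s'])
c=[cv2.resize(m[222:330,265:395,::-1],(390,324)) for m in (ims[0],ims[4])]
t=cv2.resize(ims[4][320:420,330:450,::-1],(330,275))
o=np.zeros((600,780,3),np.uint8);o[:324]=np.hstack(c);o[325:,:330]=t;cv2.imwrite('pics/g.png',o)
E
```

```text
18.4
```

View pics/g.png

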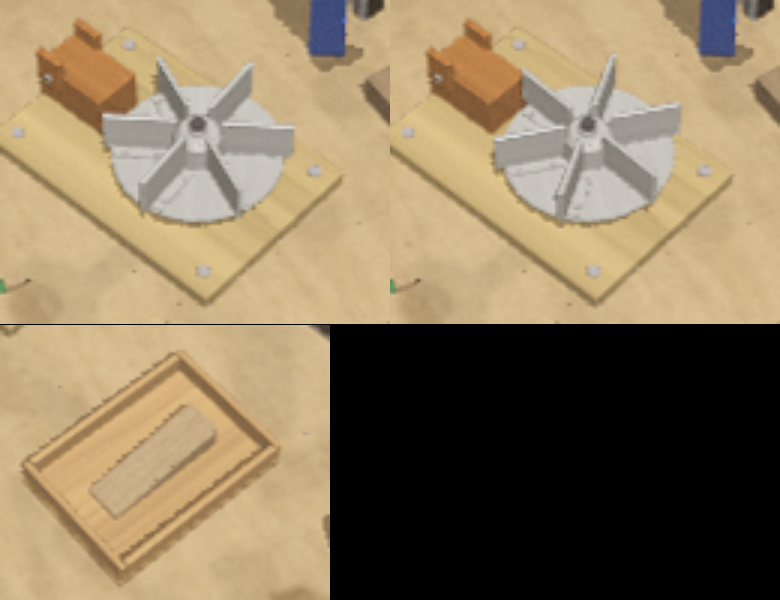

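After more than 5 s of free run, the tip still moves from (145,210) to (172,218) in 0.2 s, about 1.8 rad/s. The wedge lies flat in the tray. Handing in.

```bash
python3 -c "
from bench import *
print(hand_in())"
```

```text
the job is handed in; nothing more can be done
None
```

The job is handed in but the result came back without a verdict: the pine wedge lies flat and let go in the tray, and the impeller ran untouched for over 5 s, slowing from about 2.4 to about 1.8 rad/s.

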